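# Weigh the nickel strip coil with the forked spatula

## Robot

A 7-joint arm with a two-finger parallel gripper is mounted at the origin on the work surface. World frame = base frame: x ahead of the robot, y to its left, z up, the work surface at z = 0. Lengths are in m, angles in rad, forces in N, time in s.
With the tool pointing down it reaches from about 0.425 to 0.925 m from the base axis. Payload 6.8 kg.
Tool frame: the origin (TCP) lies at the very end of the fingers, on their centre line; the grasp point (between the pads) lies 19 mm behind it; z points along the fingers, y is the line along which they close (so a half turn about z gives the same grasp; the last joint's range is limited). The gripper opens to 85 mm and grips with 20 to 120 N. Pads are 22 mm wide; open, the fingers measure 114 mm over their backs; the gripper's body (76 mm by 85 mm) begins 54 mm behind the grasp point. The pads swing forward as they close: fully open they stand 13 mm farther back than shut.
Start: joints at [1.028, 0.477, 0.022, 1.555, -0.011, 1.109, -0.083], TCP at [0.284, -0.612, 0.231] pointing down, gripper open.
Joint ranges: [-2.96, 2.96], [-0.34, 2.1], [-1.41, 1.46], [0.24, 2.44], [-1.37, 4.51], [0.17, 1.92], [-2.96, 2.96]. Speed limits (rad/s): [2.39, 2.39, 3.14, 3.14, 3.14, 3.14, 3.14].

## Interface

Orientations are given as a rotation vector (axis times angle).
In Python, from bench import r gives the robot as it stands. The module is installed in compiled form; this text tells all that it offers.
- The arm moves only by the tool servo_tool, never from a script. Its argument "commands" is a list of rows, each a list of 7 numbers: the turn, a rotation vector about the world's x, y, z in degrees, then the shift along the world's x, y, z in mm, then the closure, from 0 (fully open) to 1 (shut). A call has 1 to 5 rows; each row is the pose to reach, as a shift and turn from the pose commanded when the call began; what a row does not reach only later rows make up. A row lasts 1/12 s, in which the tool goes at most 41.7 mm and 7.16 degrees, less where a joint would pass 70% of its speed; a pose out of reach is approached as far as the arm can. A call with a gripper value outside its range is refused whole. The fingers move at their own pace and stop on an object; "force" is the grip in N (left out, the last holds). Time passes only in rows, so rows that repeat a pose let the fingers close. It gives the time, the measured TCP pose, the force, the opening and the grip force at its end, in the units of the state.
- r.get_obs(): the state, without advancing time (a new reading comes with each control period).
- r.grab_frame(name): name is "scene" or "top" or "wrist"; returns (picture, depth): 480x640x3 uint8, blue, green, red; 480x640 float32, m along the optical axis (not along the pixel's ray), 0 where there is no reading.
- r.camera_info(name): a dict with "vertical_fov" (degrees; the focal length in pixels is half the picture's height over the tangent of half this angle, whatever the lens; pixels are square), "cx", "cy" (the principal point, pixels), "cam_to_world" (4x4, takes a point from camera to world coordinates); the wrist camera has in their place "T_tool_cam" (4x4, takes a point from camera to tool coordinates, whose origin is the TCP and whose axes are the flange's). Camera axes: x right, y up, looking along -z (the intrinsics and any distortion apply to the point x, -y, -z); pixel columns grow to the right and rows downward; lengths in m; the calibration is good to about 2 mm. A picture is of the moment at which its call begins: read the wrist's pose just before it. camera_info takes no time and is no camera call.
- r.hand_in(): hands the job in; it is judged then, once.
The state is a dict: "clock": time; "joints": joint angles; "qvel": joint speeds; "tau": joint torques, N m; "tcp_pos": TCP position; "orientation": TCP orientation; "contact_force": force on the tool from outside, world axes, zero at the start; "moment": the same for the moment, N m; "grip_width": finger opening in m; "gripper_force": force on a finger pad.
Only numpy, scipy, OpenCV 4.12 (cv2) and the standard library are available. Lean on these libraries where they do the work, as an engineer would, in place of code of your own. Each camera call takes 0.05 s, during which the arm holds its last target. There are 200 camera calls.

## Task

Weigh what is left of the nickel strip: with the forked spatula, slide the tines under the wound coil on the stand, lift it level off its spindle and set it down centred and flat on the round rest of the scale. The bare coil must not be touched with the gripper, tipped or dropped. Then draw the spatula out and lay it flat on a clear part of the bench, leaving the other things where they are.

Things in the scene. Friction and masses are not known exactly. Their poses are not given: they have to be found in the camera images.
- spatula: Forked steel spatula, 180 mm long, 88 mm wide, 0.3 kg, lying flat. Origin: middle of its underside; x points to the tine tips, z up. Blade 3 mm thick: plate from x=-90 to 10 mm, then two flat tines to x=90 mm, each 14 mm wide, with a 60 mm slot between them. A wooden handle bar stands above the plate on two posts (at x=-75 and -15 mm, each 12 mm by 14 mm).
- spatula_grip (a point): Centre of the spatula's level wooden handle bar's grip, at x=-35, z=62 mm in the spatula's frame, same axes. The bar runs along x from -85 to 5 mm (spatula frame), is 24 mm wide (y) and 24 mm high (z=50 to 74 mm).
- spatula_seat (a point): Point on the blade's upper face midway between the tines, at x=45, y=0, z=3 mm in the spatula's frame: where the coil's centre belongs when it rides on the tines.
- coil: Flat wound coil of bare nickel strip: ring of 90 mm outer diameter, 36 mm hole, 8 mm thick, about 0.28 kg. Origin: centre of its underside, z along its axis. It starts lying on the stand's hub with the spindle through its hole.
- stand: Fixed pay-off stand, round about its z axis; origin at the centre of its underside, on the bench. Foot disc 130 mm diameter, 10 mm thick; hub 48 mm diameter, z=10 to 24 mm, on which the coil lies (a 14 mm gap between foot and coil all around the hub); upright spindle 28 mm diameter, z=24 to 64 mm.
- stand_hub (a point): Centre of the hub's upper face, 24 mm above the bench.
- scale: Fixed bench scale, 150 mm square; origin at the centre of its underside. Its square pan (130 mm) has its top at z=44 mm; in the middle of the pan stands a round flat-topped rest, 48 mm diameter, from z=44 to z=58 mm. Nothing stands above the rest.
- scale_rest (a point): Centre of the rest's flat top, 58 mm above the bench.
- cell_block: Bystander: block of upright lilac cells in black holders, 66 mm (x) by 107 mm (y), 71 mm high; origin at the centre of its underside.
- tape_roll: Bystander: brown tape roll lying flat, 96 mm outer diameter, 24 mm high; origin at the centre of its underside.
- solvent_bottle: Bystander: white bottle, 60 mm diameter, 150 mm high; origin at the centre of its underside.
Not all that is in view belongs to the job. Of the things shaped like the coil, the aluminium one is meant. What is shaped like the spatula but purple is not meant.

How it is judged:
By the outcome, as a careful person would: the job done as asked, in the order asked, and still so for the second after the job is handed in, with the robot touching nothing.
It also fails if it takes over 64 s, if anything falls off the work surface, if the arm or the gripper's body presses on something with over 40 N, if the wrist force passes 120 N, or if a joint passes its speed limit or range.

## Working session

There is one attempt and no reset: what is moved stays moved. The work goes in short steps, Python scripts to look and compute and a tool call to move; the robot and the scene stay as the last step left them, time stands still between calls to the robot, and variables do not carry over. Pictures are saved under pics/ and viewed, at most 10 in all, crops included, and the job is handed in when it is done.

Besides the shell and the picture viewer there is one more tool, called after "Emit:" as a command line: name --pt "numbers of a row" for each row, then --argument value for the rest. servo_tool: Moves the arm, as the interface text tells. Its arguments: {"type":"object","properties":{"commands":{"type":"array"},"force":{"type":"number"}},"required":["commands"]}

```bash
mkdir -p pics
cat > h.py <<'E'
from bench import r
import numpy as np, cv2
def pts(name,d,info=None):
    i=info or r.camera_info(name); f=240/np.tan(np.radians(i["vertical_fov"])/2)
    v,u=np.mgrid[0:480,0:640]
    k=[i.get(x) for x in ("dist","distortion")]
    P=np.stack([(u-i["cx"])/f*d,-(v-i["cy"])/f*d,-d],-1)
    T=np.array(i["cam_to_world"]); return P@T[:3,:3].T+T[:3,3]
E
python3 - <<'E'
from h import *
for n in ("top","scene"):
    i=r.camera_info(n); print({k:(np.round(v,4).tolist() if k!='x' else v) for k,v in i.items() if not isinstance(v,str)}, [ (k,v) for k,v in i.items() if isinstance(v,str)])
    p,d=r.grab_frame(n); cv2.imwrite(f"pics/{n}0.png",p); np.save(f"{n}0.npy",d)
print(r.get_obs())
E
```

```text
{'vertical_fov': 55.7171, 'cx': 320.9946, 'cy': 242.7043, 'cam_to_world': [[0.0162, 0.9976, -0.0679, 0.4641], [-0.9999, 0.0166, 0.0049, 0.0371], [0.006, 0.0678, 0.9977, 1.2759], [0.0, 0.0, 0.0, 1.0]]} []
{'vertical_fov': 46.7997, 'cx': 326.6406, 'cy': 240.2776, 'cam_to_world': [[-0.2213, -0.5991, 0.7695, 1.6653], [0.9752, -0.1355, 0.1749, 0.2986], [-0.0005, 0.7892, 0.6142, 0.9708], [0.0, 0.0, 0.0, 1.0]]} []
{'clock': 0.1, 'joints': array([ 1.02788332,  0.47774313,  0.02236604,  1.55632977, -0.01152072,
        1.10928811, -0.08308276]), 'qvel': array([-4.97954801e-04, -1.36868176e-03,  5.15449162e-04, -1.87714456e-03,
       -1.13153889e-06,  9.42760231e-04,  5.47463418e-04]), 'tau': array([ 4.79474242e-03, -5.97763717e+01,  1.61390886e+00, -2.81955707e+01,
        1.28501456e-02,  5.02584720e-03,  1.99519224e-05]), 'tcp_pos': array([ 0.28410168, -0.61172621,  0.23041578]), 'orientation': array([-3.06610090e+00, -6.77307002e-01,  7.25641551e-04]), 'contact_force': array([ 0.1694258 , -0.10018017, -0.68837909]), 'moment': array([-0.06722595, -0.03093138,  0.01190807]), 'gripper_force': 0.0, 'grip_width': 0.08540365871104687}
```

View pics/top0.png

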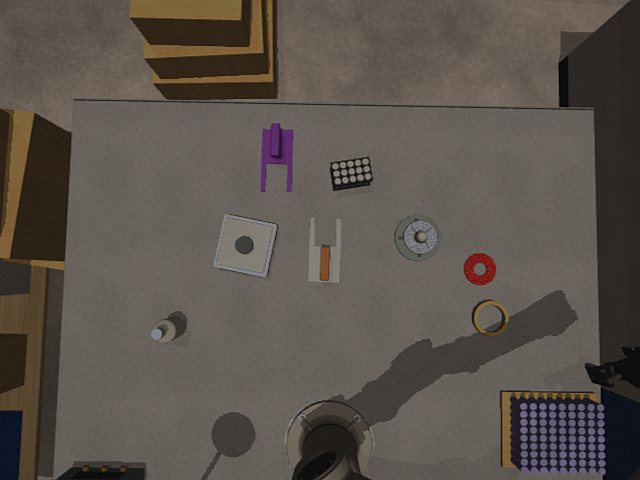

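View pics/scene0.png

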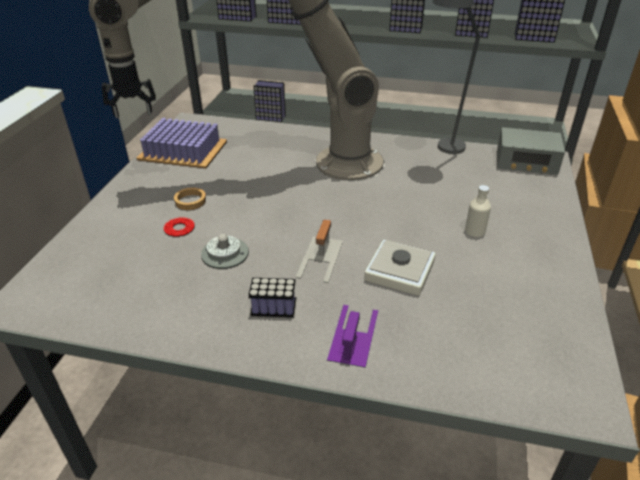

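The top view shows the spatula at (325,250) with tines toward image-up (+x), the stand with coil at (418,238), and the scale at (245,245) with its rest at (244,245). The red ring (480,268) and purple fork (277,158) are decoys. The tape roll is at (490,318), the cells at (351,172) and the bottle at (165,330).

Run:
```python
from h import *
p=cv2.imread("pics/top0.png"); d=np.load("top0.npy"); W=pts("top",d)
cv2.imwrite("pics/c1.png",cv2.resize(p[205:290,300:445],None,fx=5.5,fy=5.5,interpolation=cv2.INTER_CUBIC))
cv2.imwrite("pics/c2.png",cv2.resize(p[205:285,205:285],None,fx=7,fy=7,interpolation=cv2.INTER_CUBIC))
for (u,v) in [(390,300),(280,300),(200,200),(440,200),(325,274),(325,255),(325,265),(311,230),(338,230),(315,275),(418,238),(402,225),(421,252),(408,240),(432,238),(245,245),(230,235),(260,260)]: print(u,v,np.round(W[v,u]*1e3,1))
def sel(box,z0,z1):
    u0,u1,v0,v1=box; w=W[v0:v1,u0:u1].reshape(-1,3); m=(w[:,2]>z0)&(w[:,2]<z1); return w[m]
for nm,b,z in [("bar",(303,347,212,288),(.06,.09)),("pan",(208,285,208,285),(.036,.05)),("rest",(208,285,208,285),(.053,.07)),("spind",(390,445,212,265),(.05,.08)),("coil",(390,445,212,265),(.026,.042)),("foot",(390,445,212,265),(.005,.018))]:
    w=sel(b,*z); 
    if len(w)<5: print(nm,len(w)); continue
    a=cv2.minAreaRect((w[:,:2]*1e3).astype(np.float32)); c=cv2.minEnclosingCircle((w[:,:2]*1e3).astype(np.float32))
    print(nm,len(w),"mean",np.round(w.mean(0)*1e3,1),"rect",np.round(np.hstack([a[0],a[1],a[2]]),1),"circ",np.round(np.hstack([c[0],c[1]]),1))
```

```text
390 300 [ 393.7 -164.5    0.6]
280 300 [388.7 142.8  -1.1]
200 200 [665.9 374.3   3.3]
440 200 [ 6.780e+02 -3.049e+02  3.000e-01]
325 274 [463.3  19.2  69.2]
325 255 [513.5  20.1  73.9]
325 265 [487.   19.7  73.4]
311 230 [586.5  59.7  -1.1]
338 230 [587.3 -16.4   4.2]
315 275 [460.   46.2  -4.3]
418 238 [ 564.  -229.7   59.1]
402 225 [ 603.9 -195.7    8.9]
421 252 [ 527.9 -244.6   29.2]
408 240 [ 560.  -207.6   34.6]
432 238 [ 566.7 -273.8   33.7]
245 245 [537.5 235.2  57. ]
230 235 [564.8 278.7  44.9]
260 260 [498.2 195.5  44.8]
bar 300 mean [491.1  22.6  73.2] rect [491.2  23.6  87.8  23.8   0.8] circ [491.1  21.   44.6]
pan 2448 mean [538.9 240.3  43. ] rect [538.4 240.8 148.1 149.9  79.5] circ [540.  240.1 101.2]
rest 249 mean [539.3 241.   58. ] rect [563.4 245.1  96.7  46.5   8.9] circ [563.  251.9  50.4]
spind 90 mean [ 570.1 -236.6   61.7] rect [ 570.9 -236.8   25.    27.7    3.3] circ [ 570.2 -237.2   14.2]
coil 710 mean [ 570.1 -238.9   31.9] rect [ 570.5 -238.7   86.    88.5    1.2] circ [ 570.7 -239.5   45.2]
foot 842 mean [ 567.9 -231.1   10.1] rect [ 569.1 -236.3  145.3  146.7   85.2] circ [ 572.7 -248.1   91. ]
```

View pics/c1.png

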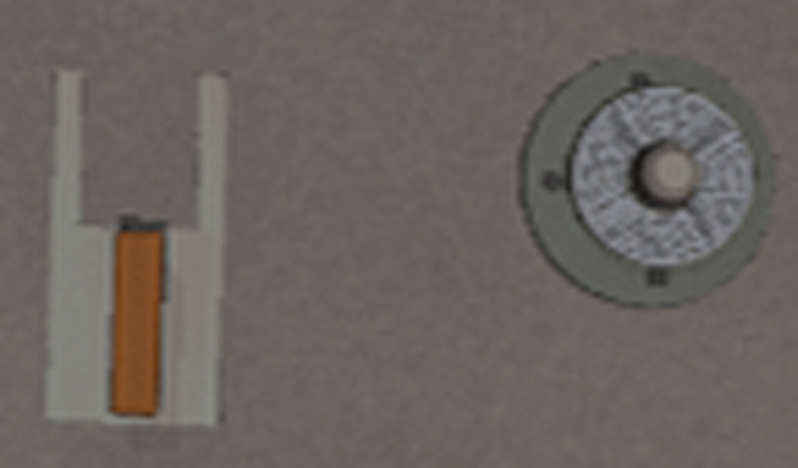

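View pics/c2.png

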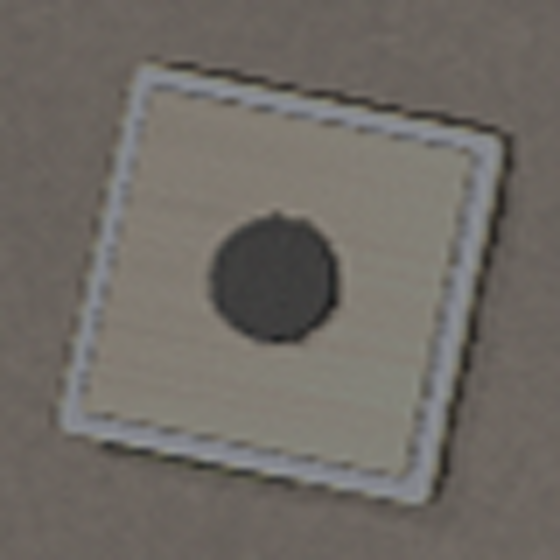

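The crops agree with the given sizes: rest 58 mm, pan 44, bar 88x24 at z 73, coil Ø89. Now I'll move above the spatula handle.

Emit:
servo_tool --pt "0 0 -2.5 10 30 0 0" --pt "0 0 -5 21 62 0 0" --pt "0 0 -7.5 32 94 0 0" --pt "0 0 -10 42 126 0 0" --pt "0 0 -12.5 53 159 0 0"

```text
clock: 0.52
tcp_pos: [0.3372, -0.4516, 0.2308]
orientation: [-3.123, -0.335, 0.001]
contact_force: [-0.3, -0.4, 0.1]
grip_width: 0.0855
gripper_force: 0.0
```

Emit:
servo_tool --pt "0 0 -2.5 10 32 0 0" --pt "0 0 -5 21 64 0 0" --pt "0 0 -7.5 32 96 0 0" --pt "0 0 -10 42 127 0 0" --pt "0 0 -12.5 53 159 0 0"

```text
clock: 0.93
tcp_pos: [0.3902, -0.2926, 0.2311]
orientation: [-3.142, 0.006, 0.001]
contact_force: [1.9, 0.6, -0.5]
grip_width: 0.0853
gripper_force: 0.0
```

Emit:
servo_tool --pt "0 0 0 10 32 0 0" --pt "0 0 0 21 64 0 0" --pt "0 0 0 32 96 0 0" --pt "0 0 0 42 127 0 0" --pt "0 0 0 53 159 0 0"

```text
clock: 1.35
tcp_pos: [0.4431, -0.1337, 0.2312]
orientation: [3.141, -0.003, -0.001]
contact_force: [1.0, 0.0, 0.1]
grip_width: 0.0857
gripper_force: 0.0
```

Emit:
servo_tool --pt "0 0 0 12 36 0 0" --pt "0 0 0 24 72 0 0" --pt "0 0 0 36 110 0 0" --pt "0 0 0 46 138 0 0" --pt "0 0 0 53 158 0 0"

```text
clock: 1.77
tcp_pos: [0.4967, 0.0264, 0.2312]
orientation: [-3.141, -0.003, -0.0]
contact_force: [-1.4, -0.7, 1.1]
grip_width: 0.0851
gripper_force: 0.0
```

Emit:
servo_tool --pt "0 0 0 0 0 0 0" --pt "0 0 0 0 0 0 0"

```text
clock: 1.93
tcp_pos: [0.4962, 0.024, 0.2309]
orientation: [-3.141, -0.002, 0.001]
contact_force: [1.2, 0.2, -0.2]
grip_width: 0.0855
gripper_force: 0.0
```

```bash
cat >> h.py <<'E'
from scipy.spatial.transform import Rotation as R
def wrist():
    o=r.get_obs(); i=dict(r.camera_info("wrist")); p,d=r.grab_frame("wrist")
    T=np.eye(4); T[:3,:3]=R.from_rotvec(o["orientation"]).as_matrix(); T[:3,3]=o["tcp_pos"]
    i["cam_to_world"]=T@np.array(i["T_tool_cam"]); return p,d,pts("wrist",d,i),i,o
def st(o):
    M=R.from_rotvec(o["orientation"]).as_matrix()
    print("t",round(o["clock"],2),"tcp",np.round(o["tcp_pos"]*1e3,1),"yaw",round(float(np.degrees(np.arctan2(M[1,0],M[0,0]))),2),"ztool",np.round(M[:,2],3),"F",np.round(o["contact_force"],1),"w",round(o["grip_width"]*1e3,1),o["gripper_force"])
E
python3 - <<'E'
from h import *
p,d,W,i,o=wrist(); st(o); print(np.round(i["T_tool_cam"],3), i["vertical_fov"],i["cx"],i["cy"])
cv2.imwrite("pics/w1.png",p); np.save("w1.npy",d)
z=W[...,2]*1e3
for lo,hi in [(66,82)]:
    w=W[(z>lo)&(z<hi)&(d>0)][:,:2]*1e3
    a=cv2.minAreaRect(w.astype(np.float32)); print(len(w),a)
E
```

```text
t 1.93 tcp [496.2  24.  230.9] yaw 0.08 ztool [-0.001  0.    -1.   ] F [ 1.2  0.2 -0.2] w 85.5 0.0
[[-0.     0.961  0.277  0.069]
 [ 1.     0.     0.001 -0.001]
 [ 0.     0.277 -0.961 -0.142]
 [ 0.     0.     0.     1.   ]] 70.96884726704313 314.1866106528071 236.13422651091096
2446 ((490.2144775390625, 22.180028915405273), (23.83949089050293, 88.97016906738281), 89.6385726928711)
```

View pics/w1.png

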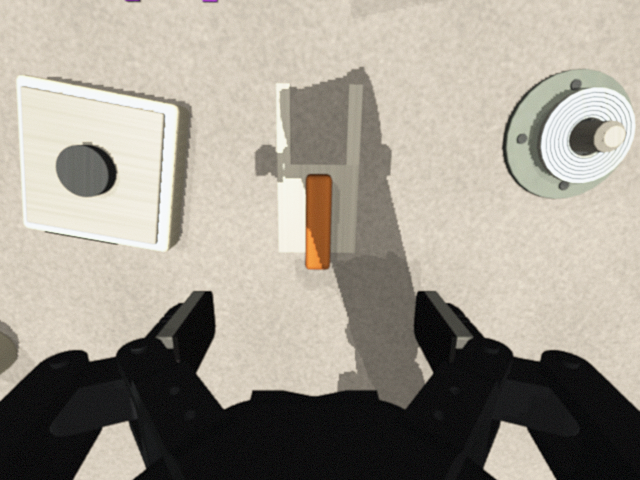

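The wrist view shows the bar at (318,222), between the finger columns. It measures centre (490.2, 22.2), yaw about -0.4°, size 89x24, so the grip point is (495, 22). Next I'll descend and grip.

Emit:
servo_tool --pt "0 0 -0.5 -1 -2 -30 0" --pt "0 0 -0.5 -1 -2 -60 0" --pt "0 0 -0.5 -1 -2 -90 0" --pt "0 0 -0.5 -1 -2 -120 0" --pt "0 0 -0.5 -1 -2 -145 0"

```text
clock: 2.4
tcp_pos: [0.4942, 0.0186, 0.0845]
orientation: [3.14, -0.02, -0.002]
contact_force: [-0.3, -0.4, 0.4]
grip_width: 0.0854
gripper_force: 0.0
```

Emit:
servo_tool --pt "0 0 0 0 0 -18 0" --pt "0 0 0 0 0 -32 0" --pt "0 0 0 0 0 -40 0" --pt "0 0 0 0 0 -42 0" --pt "0 0 0 0 0 -42 0"

```text
clock: 2.82
tcp_pos: [0.4951, 0.0198, 0.0442]
orientation: [3.141, -0.018, -0.001]
contact_force: [0.3, -0.4, 0.3]
grip_width: 0.0856
gripper_force: 0.0
```

Emit:
servo_tool --pt "0 0 0 0 0 0 0.4" --pt "0 0 0 0 0 0 0.6" --pt "0 0 0 0 0 0 0.8" --pt "0 0 0 0 0 0 1" --pt "0 0 0 0 0 0 1" --force 100

```text
clock: 3.23
tcp_pos: [0.4956, 0.0208, 0.0448]
orientation: [-3.142, 0.016, -0.001]
contact_force: [0.1, 0.5, -0.3]
grip_width: 0.0261
gripper_force: 0.0
```

Emit:
servo_tool --pt "0 0 0 0 0 0 1" --pt "0 0 0 0 0 0 1" --pt "0 0 0 0 0 0 1" --pt "0 0 0 0 0 0 1"

```text
clock: 3.57
tcp_pos: [0.4957, 0.0211, 0.045]
orientation: [-3.141, 0.016, -0.001]
contact_force: [-2.2, 1.1, 6.1]
grip_width: 0.0224
gripper_force: 98.6
```

Run:
```python
from h import *
st(r.get_obs())
# stand / scale from first wrist frame
d=np.load("w1.npy"); p=cv2.imread("pics/w1.png")
i=dict(r.camera_info("wrist")); T=np.eye(4); T[:3,:3]=R.from_rotvec([-3.141,-.002,.001]).as_matrix(); T[:3,3]=[.4962,.024,.2309]
i["cam_to_world"]=T@np.array(i["T_tool_cam"]); W=pts("wrist",d,i)*1e3
def circ(nm,mask):
    w=W[mask][:,:2].astype(np.float32); c=cv2.minEnclosingCircle(w); h=cv2.fitEllipse(cv2.convexHull(w)); print(nm,len(w),np.round(W[mask].mean(0),1),np.round(np.hstack([c[0],c[1]]),1),np.round(np.hstack(h),1))
z=W[...,2]; X=W[...,0];Y=W[...,1]
s=(Y<-150)&(d>0)
circ("coil",s&(z>27)&(z<38)); circ("spind",s&(z>60)&(z<70)); circ("foot",s&(z>6)&(z<14))
q=(np.hypot(X-539,Y-241)<45)&(d>0)
circ("rest",q&(z>54)&(z<63));
```

```text
t 3.57 tcp [495.7  21.1  45. ] yaw -0.57 ztool [ 0.001  0.    -1.   ] F [-2.2  1.1  6.1] w 22.4 98.62788677215576
coil 5632 [ 569.4 -235.1   31.4] [ 568.  -239.9   45.6] [ 568.1 -239.8   89.    90.8    2.1]
spind 617 [ 568.2 -236.2   62.7] [ 568.  -237.3   13.6] [ 568.1 -236.9   25.7   26.4   56.3]
foot 5736 [ 571.6 -215.6    9.5] [ 568.1 -238.2   65.5] [ 568.  -238.   129.2  130.2    7. ]
rest 2256 [536.9 239.8  57.9] [536.7 240.7  24.8] [536.5 240.7  47.6  49.4   3.3]
```

Gripped: width 22.4, force 99 N, yaw -0.6°. Now I'll lift and carry the spatula to the stand-off point, with the tines about 10 mm short of the coil.

Emit:
servo_tool --pt "0 0 0 0 0 6 1" --pt "0 0 0 0 0 20 1" --pt "0 0 0 0 0 40 1" --pt "0 0 0 0 0 60 1" --pt "0 0 0 -5 -12 75 1" --force 120

```text
clock: 3.98
tcp_pos: [0.4913, 0.0112, 0.1209]
orientation: [-3.14, 0.011, -0.003]
contact_force: [0.5, -0.5, -3.0]
grip_width: 0.0218
gripper_force: 117.9
```

Emit:
servo_tool --pt "0 0 0.1 -12 -28 5 1" --pt "0 0 0.2 -24 -56 5 1" --pt "0 0 0.3 -36 -85 5 1" --pt "0 0 0.4 -48 -115 5 1" --pt "0 0 0.5 -60 -144 5 1"

```text
clock: 4.4
tcp_pos: [0.429, -0.1365, 0.1244]
orientation: [3.142, -0.002, -0.001]
contact_force: [0.9, -0.2, -2.6]
grip_width: 0.0219
gripper_force: 118.0
```

Emit:
servo_tool --pt "0 0 0 -12 -30 0 1" --pt "0 0 0 -24 -57 0 1" --pt "0 0 0 -34 -81 0 1" --pt "0 0 0 -40 -96 0 1" --pt "0 0 0 -43 -103 0 1"

```text
clock: 4.82
tcp_pos: [0.3854, -0.2405, 0.1242]
orientation: [3.141, -0.009, -0.002]
contact_force: [0.7, 0.7, -2.9]
grip_width: 0.0222
gripper_force: 118.0
```

Emit:
servo_tool --pt "0 0 0 0 0 0 1" --pt "0 0 0 0 0 0 1" --pt "0 0 0 0 0 0 1"

```text
clock: 5.07
tcp_pos: [0.388, -0.2368, 0.1243]
orientation: [-3.141, -0.001, -0.0]
contact_force: [-0.5, 0.1, -3.4]
grip_width: 0.0223
gripper_force: 118.0
```

Run:
```python
from h import *
p,d,W,i,o=wrist(); st(o); W=W*1e3
cv2.imwrite("pics/w2.png",p); np.save("w2.npy",W)
z=W[...,2];X=W[...,0];Y=W[...,1]
t=o["tcp_pos"]*1e3; 
b=(z>75)&(z<98)&(X>t[0]+20)&(X<t[0]+135)&(abs(Y-t[1])<55)&(d>0)
w=W[b]; print(len(w),w.min(0),w.max(0)); A=np.c_[w-w.mean(0)][:, :]; c,_,_,_=np.linalg.lstsq(np.c_[w[:,:2]-t[:2],np.ones(len(w))],w[:,2],rcond=None); print("plane",c)
print(cv2.minAreaRect(w[:,:2].astype(np.float32)))
def circ(nm,mask):
    w=W[mask][:,:2].astype(np.float32); c=cv2.minEnclosingCircle(w); h=cv2.fitEllipse(cv2.convexHull(w)); print(nm,len(w),np.round(W[mask].mean(0),1),np.round(np.hstack([c[0],c[1]]),1),np.round(np.hstack(h),1))
s=(np.hypot(X-568,Y+238)<75)&(d>0)
circ("coil",s&(z>27)&(z<38)); circ("spind",s&(z>60)&(z<70)); circ("foot",s&(z>6)&(z<14))
```

```text
t 5.07 tcp [ 388.  -236.8  124.3] yaw 0.03 ztool [ 0.     0.001 -1.   ] F [-0.5  0.1 -3.4] w 22.3 117.98085808753967
15341 [ 407.97795018 -279.57333305   77.29396747] [ 512.50676903 -190.92628791   84.56008308]
plane [-3.37303437e-03  2.49999971e-03  8.20873945e+01]
((460.24798583984375, -235.250244140625), (88.64081573486328, 104.53047180175781), 89.989990234375)
coil 2312 [ 532.  -240.3   31.3] [ 538.9 -240.3   33.9] [ 554.5 -241.7   62.2   77.1    6.3]Traceback (most recent call last):
  File "<stdin>", line 12, in <module>
  File "<stdin>", line 10, in circ
cv2.error: OpenCV(4.12.0) /io/opencv/modules/imgproc/src/shapedescr.cpp:356: error: (-215:Assertion failed) n >= 0 && (depth == CV_32F || depth == CV_32S) in function 'fitEllipseNoDirect'
```

View pics/w2.png

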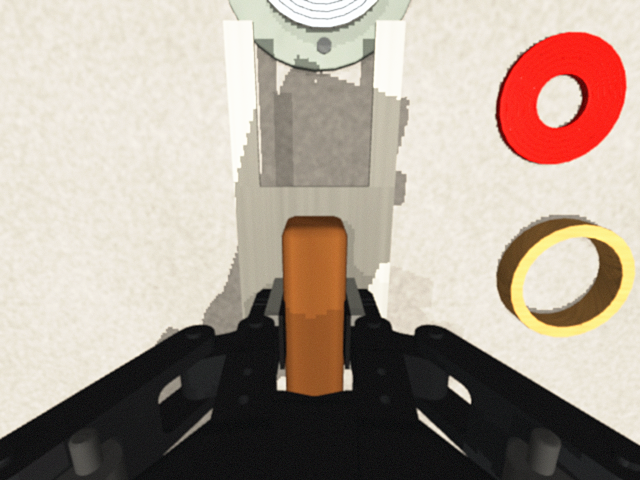

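Blade level, underside at z 79, tips at x 512.5. In view, the tines (240 and 390 columns) lie astride the stand foot. I'll fit the near arcs of coil and foot to get the lateral offset relative to the blade.

Run:
```python
from h import *
from scipy.optimize import least_squares
W=np.load("w2.npy"); z=W[...,2]
def arc(lo,hi,Rr,u0,u1):
    P=[]
    for u in range(u0,u1):
        v=np.where((z[:120,u]>lo)&(z[:120,u]<hi))[0]
        if len(v): P.append(W[v.max(),u,:2])
    P=np.array(P); f=least_squares(lambda c:np.hypot(*(P-c).T)-Rr,[568,-238],loss="soft_l1"); print(len(P),f.x,f.cost)
arc(28,38,45,275,365); arc(7,14,65,275,360)
t=(z>76)&(z<88)
for v in (60,100,140): 
    row=W[v][t[v]]; y=np.sort(row[:,1]); print(v,row[:,0].mean(),y[0],y[-1], y[np.argmax(np.diff(y))],y[np.argmax(np.diff(y))+1])
```

```text
90 [ 568.62974263 -240.51784935] 1.903713255358002
85 [ 568.83940577 -238.68018687] 2.136577876212316
60 495.0421611339687 -278.9088551063069 -191.6720471806543 -265.19544986162924 -205.01596855367828
100 476.4982734594376 -279.49168002312797 -191.69364799268683 -265.1804907634175 -205.20517981788538
140 456.8255513910546 -279.24101663926535 -191.34489007407518 -265.1723188796593 -205.25041371267076
```

Seat is 101 mm short and 4 mm off in y. I'll correct y, lower to mid-gap (underside at 15.5) and settle.

Emit:
servo_tool --pt "0 0 0 0 -1 -10 1" --pt "0 0 0 0 -2 -25 1" --pt "0 0 0 0 -3 -40 1" --pt "0 0 0 0 -4 -52 1" --pt "0 0 0 0 -4 -59 1"

```text
clock: 5.53
tcp_pos: [0.3869, -0.2412, 0.0635]
orientation: [-3.14, 0.0, 0.003]
contact_force: [0.3, 0.6, -3.1]
grip_width: 0.0223
gripper_force: 118.0
```

Emit:
servo_tool --pt "0 0 0 0 0 -3 1" --pt "0 0 0 0 0 -4.5 1" --pt "0 0 0 0 0 -4.5 1" --pt "0 0 0 0 0 -4.5 1" --pt "0 0 0 0 0 -4.5 1"

```text
clock: 5.95
tcp_pos: [0.3878, -0.2424, 0.0613]
orientation: [3.141, -0.002, 0.002]
contact_force: [-0.4, 1.1, -2.4]
grip_width: 0.0223
gripper_force: 118.0
```

Run:
```python
from h import *
p,d,W,i,o=wrist(); st(o); W=W*1e3
cv2.imwrite("pics/w3.png",p)
z=W[...,2];t=o["tcp_pos"]*1e3;zb=t[2]-45.2+3
b=(abs(z-zb)<5)&(d>0)&(W[...,0]>t[0]+50)&(W[...,0]<t[0]+112)&(abs(W[...,1]-t[1]-1)<50)
b&=abs(W[...,1]-t[1]-1)>28
w=W[b]; c=np.linalg.lstsq(np.c_[w[:,:2]-t[:2],np.ones(len(w))],w[:,2],rcond=None)[0]; print(len(w),"plane",c,w[:,:2].min(0),w[:,:2].max(0))
```

```text
t 5.95 tcp [ 387.8 -242.4   61.3] yaw -0.08 ztool [ 0.001 -0.001 -1.   ] F [-0.4  1.1 -2.4] w 22.3 117.98061490058899
7119 plane [-2.33436603e-03  1.12427038e-03  1.91289263e+01] [ 437.79616811 -285.40143302] [ 499.76514172 -196.77962183]
```

Emit:
servo_tool --pt "0 0 0 0 1.5 0 1" --pt "0 0 0 4 1.5 0 1" --pt "0 0 0 10 1.5 0 1" --pt "0 0 0 18 1.5 0 1" --pt "0 0 0 28 1.5 0 1"

```text
clock: 6.42
tcp_pos: [0.4162, -0.2408, 0.0609]
orientation: [3.141, -0.003, 0.0]
contact_force: [0.6, -0.1, -3.1]
grip_width: 0.0226
gripper_force: 118.0
```

Emit:
servo_tool --pt "0 0 0 10 0 0 1" --pt "0 0 0 20 0 0 1" --pt "0 0 0 30 0 0 1" --pt "0 0 0 40 0 0 1" --pt "0 0 0 50 0 0 1"

```text
clock: 6.83
tcp_pos: [0.4665, -0.2406, 0.0607]
orientation: [-3.142, 0.002, 0.0]
contact_force: [-0.8, 0.3, -3.8]
grip_width: 0.0222
gripper_force: 118.0
```

Emit:
servo_tool --pt "0 0 0 9 0 0 1" --pt "0 0 0 16 0 0 1" --pt "0 0 0 21 0 0 1" --pt "0 0 0 23 0 0 1" --pt "0 0 0 23 0 0 1"

```text
clock: 7.25
tcp_pos: [0.4887, -0.2406, 0.0608]
orientation: [-3.142, 0.002, -0.0]
contact_force: [-0.5, 0.8, -2.7]
grip_width: 0.0223
gripper_force: 118.0
```

Emit:
servo_tool --pt "0 0 0 0 0 0 1" --pt "0 0 0 0 0 0 1" --pt "0 0 0 0 0 0 1"

```text
clock: 7.5
tcp_pos: [0.4877, -0.2408, 0.0608]
orientation: [3.142, -0.003, -0.001]
contact_force: [0.3, 0.2, -2.6]
grip_width: 0.0225
gripper_force: 118.0
```

Run:
```python
from h import *
p,d,W,i,o=wrist(); st(o); W=W*1e3
cv2.imwrite("pics/w4.png",p); np.save("w4.npy",W)
z=W[...,2];t=o["tcp_pos"]*1e3
from scipy.optimize import least_squares
P=[]
for u in range(200,440):
    v=np.where((z[:,u]>28)&(z[:,u]<38)&(W[:,u,0]>t[0]+25)&(d[:,u]>0))[0]
    if len(v): P.append(W[v.max(),u,:2])
P=np.array(P); f=least_squares(lambda c:np.hypot(*(P-c).T)-45,[568,-238],loss="soft_l1"); print("coil",len(P),f.x,f.cost)
b=(abs(z-19)<5)&(d>0)&(W[...,0]>t[0]+20)&(W[...,0]<t[0]+60)&(abs(W[...,1]-t[1])<60)
w=W[b];print("blade",len(w),np.percentile(w[:,1],[.3,99.7]),w[:,1].min(),w[:,1].max(),np.median(w[:,2]))
```

```text
t 7.5 tcp [ 487.7 -240.8   60.8] yaw -0.11 ztool [-0.001  0.    -1.   ] F [ 0.3  0.2 -2.6] w 22.5 117.97979593276978
coil 186 [ 569.37396013 -240.29260372] 7.723135659316476
blade 5336 [-283.40697516 -195.61936432] -283.6622095388492 -195.24765603909015 18.428078427468073
```

View pics/w4.png

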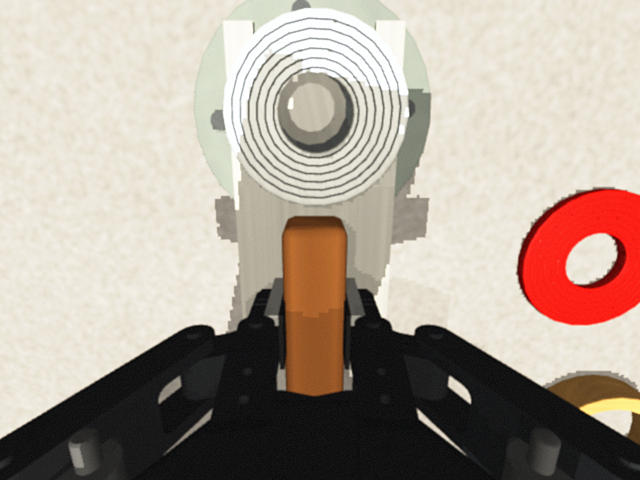

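The coil at (316,107) sits centred over the tines with the spindle through it. The offset is only 1–2 mm. Now I'll lift slowly and level.

Emit:
servo_tool --pt "0 0 0 1.5 -0.5 0 1" --pt "0 0 0 1.5 -0.5 2 1" --pt "0 0 0 1.5 -0.5 4 1" --pt "0 0 0 1.5 -0.5 5 1" --pt "0 0 0 1.5 -0.5 6 1"

```text
clock: 7.97
tcp_pos: [0.4896, -0.2412, 0.0668]
orientation: [-3.142, 0.002, 0.001]
contact_force: [1.0, -0.5, -6.6]
grip_width: 0.0221
gripper_force: 117.8
```

Emit:
servo_tool --pt "0 0 0 0 0 1 1" --pt "0 0 0 0 0 2 1" --pt "0 0 0 0 0 4 1" --pt "0 0 0 0 0 7 1" --pt "0 0 0 0 0 11 1"

```text
clock: 8.38
tcp_pos: [0.4895, -0.2411, 0.0778]
orientation: [-3.141, 0.002, 0.001]
contact_force: [-0.7, -0.3, -6.1]
grip_width: 0.0223
gripper_force: 117.8
```

Emit:
servo_tool --pt "0 0 0 0 0 5 1" --pt "0 0 0 0 0 11 1" --pt "0 0 0 0 0 17 1" --pt "0 0 0 0 0 23 1" --pt "0 0 0 0 0 29 1"

```text
clock: 8.8
tcp_pos: [0.49, -0.2412, 0.1076]
orientation: [3.141, -0.002, 0.001]
contact_force: [1.0, -1.3, -5.8]
grip_width: 0.0223
gripper_force: 117.8
```

Emit:
servo_tool --pt "0 0 0 0 0 6 1" --pt "0 0 0 0 0 12 1" --pt "0 0 0 0 0 16 1" --pt "0 0 0 0 0 18 1" --pt "0 0 0 0 0 18 1"

```text
clock: 9.22
tcp_pos: [0.4901, -0.2414, 0.1254]
orientation: [3.141, -0.003, 0.001]
contact_force: [-0.4, -0.3, -5.9]
grip_width: 0.0221
gripper_force: 117.8
```

```bash
cat >> h.py <<'E'
from scipy.optimize import least_squares
def coil(W,d,o,save=None):
    t=o["tcp_pos"]*1e3; M=R.from_rotvec(o["orientation"]).as_matrix(); ax=M[:2,0]; ay=np.array([-ax[1],ax[0]])
    zt=t[2]-45.2; L=W[...,:2]-t[:2]; x=L@ax; y=L@ay; z=W[...,2]-zt
    near=(d>0)&(x>20)&(x<150)&(abs(y)<60)
    for nm,lo,hi in (("coil",7.5,15),("blade",-1,6)):
        m=near&(z>lo)&(z<hi)&((x<60)|(nm=="coil"))&((x>25))
        if nm=="coil": m&=(x>32)
        w=np.c_[x[m],y[m],z[m]]; c=np.linalg.lstsq(np.c_[w[:,:2]-w[:,:2].mean(0),np.ones(len(w))],w[:,2],rcond=None)[0]
        print(nm,len(w),"ylim",np.round(np.percentile(w[:,1],[.3,99.7]),1),"plane",np.round(c,4), "z mm above blade underside")
        if nm=="coil":
            h=cv2.convexHull(w[:,:2].astype(np.float32))[:,0]; f=least_squares(lambda c:np.hypot(*(h-c[:2]).T)-c[2],[80,0,45],loss="soft_l1"); print("  centre tool-frame",np.round(f.x,1))
E
python3 - <<'E'
from h import *
p,d,W,i,o=wrist(); st(o); coil(W*1e3,d,o); cv2.imwrite("pics/w5.png",p)
E
```

```text
t 9.22 tcp [ 490.1 -241.4  125.4] yaw -0.09 ztool [ 0.001 -0.    -1.   ] F [-0.4 -0.3 -5.9] w 22.1 117.77378797531128
coil 22174 ylim [-42.1  44.3] plane [-5.10000e-03  1.10000e-03  1.04835e+01] z mm above blade underside
  centre tool-frame [78.4  1.1 44.7]
blade 4194 ylim [-42.5  45.3] plane [-5.1000e-03  1.4000e-03  2.7483e+00] z mm above blade underside
```

The coil rides level at tool (78.4, 1.1), clear of the spindle. Now a gentle traverse to above the scale, TCP target about (460.5, 260), yaw -15°.

Emit:
servo_tool --pt "0 0 0 0 3 0 1" --pt "0 0 0 0 9 0 1" --pt "0 0 0 0 18 0 1" --pt "0 0 0 -1 30 0 1" --pt "0 0 0 -2 45 0 1"

```text
clock: 9.68
tcp_pos: [0.4876, -0.1951, 0.1246]
orientation: [-3.141, 0.003, 0.0]
contact_force: [0.1, 1.1, -6.1]
grip_width: 0.022
gripper_force: 117.9
```

Emit:
servo_tool --pt "0 0 -0.2 -1 18 0 1" --pt "0 0 -0.6 -2 38 0 1" --pt "0 0 -1.2 -4 58 0 1" --pt "0 0 -2 -5 78 0 1" --pt "0 0 -2.8 -7 98 0 1"

```text
clock: 10.1
tcp_pos: [0.4805, -0.0957, 0.1248]
orientation: [-3.14, 0.078, -0.0]
contact_force: [0.1, -0.4, -6.7]
grip_width: 0.0223
gripper_force: 117.9
```

Emit:
servo_tool --pt "0 0 -0.9 -1.4 20 0 1" --pt "0 0 -1.8 -2.8 40 0 1" --pt "0 0 -2.7 -4.2 60 0 1" --pt "0 0 -3.6 -5.6 80 0 1" --pt "0 0 -4.5 -7 100 0 1"

```text
clock: 10.52
tcp_pos: [0.473, 0.0042, 0.1249]
orientation: [-3.135, 0.201, 0.0]
contact_force: [-0.2, 0.8, -6.3]
grip_width: 0.0223
gripper_force: 117.9
```

Emit:
servo_tool --pt "0 0 -0.9 -1.4 20 0 1" --pt "0 0 -1.8 -2.8 40 0 1" --pt "0 0 -2.7 -4.2 60 0 1" --pt "0 0 -3.6 -5.6 80 0 1" --pt "0 0 -4.5 -7 100 0 1"

```text
clock: 10.93
tcp_pos: [0.4658, 0.104, 0.1248]
orientation: [-3.124, 0.324, 0.0]
contact_force: [-0.3, -0.2, -5.8]
grip_width: 0.0224
gripper_force: 117.8
```

Emit:
servo_tool --pt "0 0 -0.9 -1.4 20 0 1" --pt "0 0 -1.7 -2.8 40 0 1" --pt "0 0 -2.4 -4 60 0 1" --pt "0 0 -2.9 -5 80 0 1" --pt "0 0 -3.2 -6 98 0 1"

```text
clock: 11.35
tcp_pos: [0.4595, 0.2024, 0.1249]
orientation: [-3.114, 0.41, 0.0]
contact_force: [0.4, 0.2, -6.2]
grip_width: 0.0221
gripper_force: 117.8
```

Emit:
servo_tool --pt "0 0 0 -0.5 15 0 1" --pt "0 0 0 -0.5 27 0 1" --pt "0 0 0 -0.5 37 0 1" --pt "0 0 0 -0.5 45 0 1" --pt "0 0 0 -0.5 51 0 1"

```text
clock: 11.77
tcp_pos: [0.4601, 0.2516, 0.1247]
orientation: [-3.114, 0.412, 0.0]
contact_force: [0.2, 0.2, -6.7]
grip_width: 0.0223
gripper_force: 117.8
```

Emit:
servo_tool --pt "0 0 0 0 5 0 1" --pt "0 0 0 0 8 0 1" --pt "0 0 0 0 9 0 1" --pt "0 0 0 0 9 0 1" --pt "0 0 0 0 9 0 1"

```text
clock: 12.18
tcp_pos: [0.4604, 0.2591, 0.1247]
orientation: [3.114, -0.414, -0.0]
contact_force: [0.6, -0.3, -5.9]
grip_width: 0.0225
gripper_force: 117.8
```

Run:
```python
from h import *
p,d,W,i,o=wrist(); st(o); W=W*1e3; coil(W,d,o); cv2.imwrite("pics/w6.png",p); np.save("w6.npy",W)
# rest seen through hole? scale pan edges
z=W[...,2]; m=(z>40)&(z<48)&(d>0)&(np.hypot(W[...,0]-537,W[...,1]-241)<110); w=W[m]
print(len(w), cv2.minAreaRect(w[:,:2].astype(np.float32)))
m=(z>53)&(z<63)&(d>0)&(np.hypot(W[...,0]-537,W[...,1]-241)<40); print("rest seen",m.sum(), W[m].mean(0) if m.any() else 0)
T=pts("top",np.load("top0.npy"))*1e3
b=(T[...,2]>40)&(T[...,1]>380)&(T[...,0]>200)&(T[...,0]<500)&(T[...,1]<560); print("bottle",T[b].mean(0),T[b].min(0),T[b].max(0))
```

```text
t 12.18 tcp [460.4 259.1 124.7] yaw -15.13 ztool [-0.    -0.001 -1.   ] F [ 0.6 -0.3 -5.9] w 22.5 117.83839702606201
coil 22182 ylim [-42.5  44. ] plane [-6.7000e-03  4.0000e-04  1.0417e+01] z mm above blade underside
  centre tool-frame [78.   0.7 44.6]
blade 4160 ylim [-42.8  44.9] plane [-4.2000e-03  2.0000e-04  2.7401e+00] z mm above blade underside
10868 ((537.2916259765625, 241.81484985351562), (133.39894104003906, 133.290771484375), 78.58360290527344)
rest seen 3995 [537.58389927 238.95556241  57.71469092]
bottle [315.94684829 422.28436233 104.06758465] [282.60924782 402.61101746  40.0519619 ] [341.54433158 459.31888356 155.36425422]
```

View pics/w6.png

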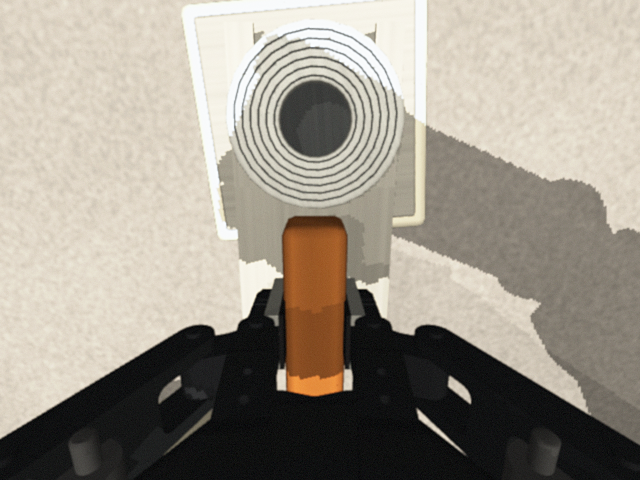

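The coil is above the rest, seen through its hole at (318,118). The offset to the rest centre (537, 241.3) is about +1, +2 mm. I'll correct it and lower.

Emit:
servo_tool --pt "0 0 0 0.5 1 -1 1" --pt "0 0 0 1 2 -4 1" --pt "0 0 0 1 2 -8 1" --pt "0 0 0 1 2 -12 1" --pt "0 0 0 1 2 -15 1"

```text
clock: 12.65
tcp_pos: [0.4611, 0.2616, 0.1091]
orientation: [3.114, -0.412, -0.001]
contact_force: [-0.5, 0.5, -6.2]
grip_width: 0.0221
gripper_force: 117.9
```

Emit:
servo_tool --pt "0 0 0 0 0 -2 1" --pt "0 0 0 0 0 -4 1" --pt "0 0 0 0 0 -5 1" --pt "0 0 0 0 0 -5 1" --pt "0 0 0 0 0 -5 1"

```text
clock: 13.07
tcp_pos: [0.4614, 0.2618, 0.1048]
orientation: [-3.114, 0.412, -0.0]
contact_force: [-0.1, 0.5, -6.0]
grip_width: 0.0223
gripper_force: 117.9
```

Run:
```python
from h import *
p,d,W,i,o=wrist(); st(o); W=W*1e3; coil(W,d,o); cv2.imwrite("pics/w7.png",p); np.save("w7.npy",W)
z=W[...,2]; m=(z>40)&(z<48)&(d>0)&(np.hypot(W[...,0]-537,W[...,1]-241)<110); w=W[m]
print(len(w), cv2.minAreaRect(w[:,:2].astype(np.float32)))
```

```text
t 13.07 tcp [461.4 261.8 104.8] yaw -15.09 ztool [ 0.  0. -1.] F [-0.1  0.5 -6. ] w 22.3 117.85897493362427
coil 22180 ylim [-42.5  43.9] plane [-6.70000e-03  9.00000e-04  1.04114e+01] z mm above blade underside
  centre tool-frame [78.   0.7 44.7]
blade 4161 ylim [-42.9  44.9] plane [-5.500e-03  8.000e-04  2.716e+00] z mm above blade underside
17169 ((536.5588989257812, 240.87344360351562), (130.37417602539062, 130.18028259277344), 79.36164093017578)
```

The pan fit (130 mm square) gives centre (536.6, 240.9), with the coil at (536.9, 242.2). I'll shift y by -1 and set it down gently.

Emit:
servo_tool --pt "0 0 0 0 -0.6 0 1" --pt "0 0 0 0 -1.2 0 1" --pt "0 0 0 0 -1.2 -1 1" --pt "0 0 0 0 -1.2 -2 1" --pt "0 0 0 0 -1.2 -3 1"

```text
clock: 13.53
tcp_pos: [0.4614, 0.2606, 0.1018]
orientation: [-3.114, 0.413, -0.0]
contact_force: [-0.2, 0.1, -6.0]
grip_width: 0.0227
gripper_force: 117.9
```

Emit:
servo_tool --pt "0 0 0 0 0 -0.7 1" --pt "0 0 0 0 0 -1.4 1" --pt "0 0 0 0 0 -2.1 1" --pt "0 0 0 0 0 -3 1" --pt "0 0 0 0 0 -4 1"

```text
clock: 13.95
tcp_pos: [0.4618, 0.2609, 0.0981]
orientation: [-3.114, 0.412, -0.002]
contact_force: [0.3, -0.6, -2.8]
grip_width: 0.0221
gripper_force: 118.1
```

Emit:
servo_tool --pt "0 0 0 0 0 -1 1" --pt "0 0 0 0 0 -2 1" --pt "0 0 0 0 0 -3 1" --pt "0 0 0 0 0 -3 1" --pt "0 0 0 0 0 -3 1"

```text
clock: 14.37
tcp_pos: [0.4613, 0.2606, 0.0948]
orientation: [3.114, -0.412, -0.0]
contact_force: [-0.7, 0.3, -3.0]
grip_width: 0.0219
gripper_force: 118.1
```

Run:
```python
from h import *
p,d,W,i,o=wrist(); st(o); W=W*1e3; coil(W,d,o); cv2.imwrite("pics/w8.png",p)
z=W[...,2]; m=(z>62)&(z<72)&(d>0)&(np.hypot(W[...,0]-537,W[...,1]-241)<48); w=W[m]
h=cv2.convexHull(w[:,:2].astype(np.float32))[:,0]; f=least_squares(lambda c:np.hypot(*(h-c[:2]).T)-c[2],[537,241,45],loss="soft_l1"); print("coil world",f.x, np.linalg.lstsq(np.c_[w[:,:2]-f.x[:2],np.ones(len(w))],w[:,2],rcond=None)[0])
```

```text
t 14.37 tcp [461.3 260.6  94.8] yaw -15.09 ztool [-0. -0. -1.] F [-0.7  0.3 -3. ] w 21.9 118.05472254753113
coil 5164 ylim [-42.9  43.8] plane [ 4.27000e-02 -4.70000e-03  1.02157e+01] z mm above blade underside
  centre tool-frame [78.   0.8 44.7]
blade 3726 ylim [-42.9  44.9] plane [-4.1000e-03  9.0000e-04  2.8667e+00] z mm above blade underside
coil world [536.79103821 241.05346713  44.71812   ] [-1.86661159e-03  5.20091166e-04  6.56691518e+01]
```

The coil is flat on the rest at (536.8, 241.1), with its weight off the spatula. I'll draw out along the tines 110 mm.

Emit:
servo_tool --pt "0 0 0 -1.9 0.5 0 1" --pt "0 0 0 -5.8 1.6 0 1" --pt "0 0 0 -11.6 3.1 0 1" --pt "0 0 0 -19.3 5.2 0 1" --pt "0 0 0 -29 7.8 0 1"

```text
clock: 14.83
tcp_pos: [0.4316, 0.2685, 0.0948]
orientation: [-3.114, 0.413, -0.0]
contact_force: [-0.4, -0.2, -2.4]
grip_width: 0.0221
gripper_force: 118.1
```

Emit:
servo_tool --pt "0 0 0 -9.7 2.6 0 1" --pt "0 0 0 -19.3 5.2 0 1" --pt "0 0 0 -29 7.8 0 1" --pt "0 0 0 -38.6 10.4 0 1" --pt "0 0 0 -48.3 13 0 1"

```text
clock: 15.25
tcp_pos: [0.3829, 0.2817, 0.0949]
orientation: [-3.114, 0.412, -0.0]
contact_force: [-0.7, -0.4, -3.6]
grip_width: 0.0225
gripper_force: 118.1
```

Emit:
servo_tool --pt "0 0 0 -9.7 2.6 0 1" --pt "0 0 0 -17.4 4.7 0 1" --pt "0 0 0 -23.2 6.2 0 1" --pt "0 0 0 -27 7.3 0 1" --pt "0 0 0 -29 7.8 0 1"

```text
clock: 15.67
tcp_pos: [0.3545, 0.2894, 0.0948]
orientation: [3.115, -0.412, 0.0]
contact_force: [0.0, -0.3, -2.9]
grip_width: 0.0226
gripper_force: 118.1
```

Run:
```python
from h import *
p,d,W,i,o=wrist(); st(o); cv2.imwrite("pics/w9.png",p)
p,d=r.grab_frame("top"); cv2.imwrite("pics/t9.png",cv2.resize(p[150:400,120:520],None,fx=2,fy=2)); W=pts("top",d)*1e3; z=W[...,2]
m=(z>61)&(z<70)&(d>0)&(np.hypot(W[...,0]-537,W[...,1]-241)<55); w=W[m]
print(len(w),cv2.minEnclosingCircle(w[:,:2].astype(np.float32)),w.mean(0))
```

```text
t 15.67 tcp [354.5 289.4  94.8] yaw -15.06 ztool [ 0. -0. -1.] F [ 0.  -0.3 -2.9] w 22.6 118.06086659431458
701 ((539.3452758789062, 240.95050048828125), 45.026424407958984) [539.11904097 240.72214226  65.70195012]
```

View pics/t9.png

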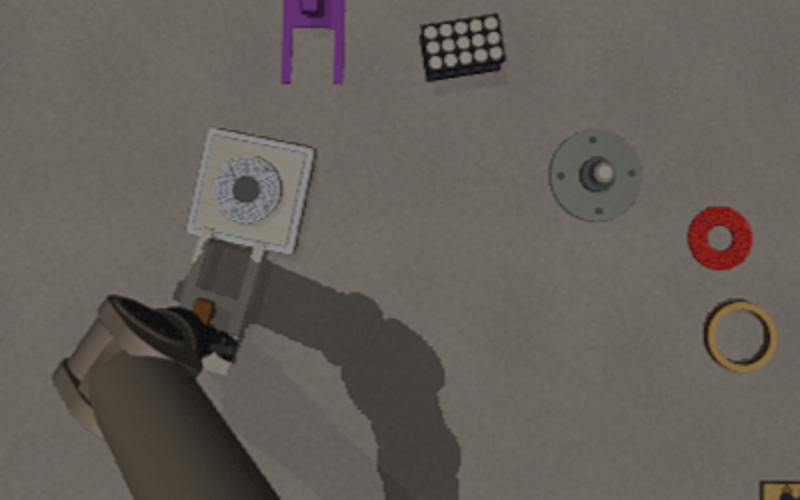

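The coil at (247,189) in the crop is centred on the scale, within 1 mm of the rest as seen by the same camera. Next I'll raise the spatula and return it to its original clear spot.

Emit:
servo_tool --pt "0 0 0 -1 0 6 1" --pt "0 0 0 -1 0 18 1" --pt "0 0 0 -1 0 32 1" --pt "0 0 0 -1 0 44 1" --pt "0 0 0 -1 -2 50 1"

```text
clock: 16.18
tcp_pos: [0.355, 0.288, 0.1466]
orientation: [-3.112, 0.413, -0.003]
contact_force: [0.4, 0.5, -2.4]
grip_width: 0.0223
gripper_force: 118.2
```

Emit:
servo_tool --pt "0 0 0.5 5 -10 0 1" --pt "0 0 2 14 -28 0 1" --pt "0 0 4 25 -50 0 1" --pt "0 0 6 37 -74 0 1" --pt "0 0 8 49 -98 0 1"

```text
clock: 16.6
tcp_pos: [0.4035, 0.1879, 0.1449]
orientation: [3.136, -0.191, 0.0]
contact_force: [-0.6, 0.6, -2.9]
grip_width: 0.0222
gripper_force: 118.3
```

Emit:
servo_tool --pt "0 0 2 12 -24 0 1" --pt "0 0 4 24 -48 0 1" --pt "0 0 6 36 -72 0 1" --pt "0 0 7 48 -96 0 1" --pt "0 0 7 60 -118 0 1"

```text
clock: 17.02
tcp_pos: [0.4634, 0.0691, 0.1448]
orientation: [3.141, -0.003, -0.0]
contact_force: [1.6, 0.8, -2.3]
grip_width: 0.0222
gripper_force: 118.3
```

Emit:
servo_tool --pt "0 0 0 10 -18 -6 1" --pt "0 0 0 19 -34 -18 1" --pt "0 0 0 25 -44 -36 1" --pt "0 0 0 28 -50 -54 1" --pt "0 0 0 28 -50 -72 1"

```text
clock: 17.43
tcp_pos: [0.492, 0.0187, 0.0722]
orientation: [3.141, -0.008, 0.002]
contact_force: [-0.9, 0.0, -2.4]
grip_width: 0.0224
gripper_force: 118.4
```

Emit:
servo_tool --pt "0 0 0 0 0 -12 1" --pt "0 0 0 0 0 -19 1" --pt "0 0 0 0 0 -22 1" --pt "0 0 0 0 0 -24 1" --pt "0 0 0 0 0 -24 1"

```text
clock: 17.85
tcp_pos: [0.4913, 0.0213, 0.0491]
orientation: [-3.142, 0.002, -0.001]
contact_force: [0.1, 0.2, -2.8]
grip_width: 0.0223
gripper_force: 118.4
```

Emit:
servo_tool --pt "0 0 0 0 0 0 1" --pt "0 0 0 0 0 -1 1" --pt "0 0 0 0 0 -2 1" --pt "0 0 0 0 0 -3.5 1" --pt "0 0 0 0 0 -3.5 1"

```text
clock: 18.27
tcp_pos: [0.491, 0.0212, 0.0453]
orientation: [3.142, -0.002, 0.0]
contact_force: [-0.1, 0.3, -2.6]
grip_width: 0.022
gripper_force: 118.4
```

Emit:
servo_tool --pt "0 0 0 0 0 -0.5 1" --pt "0 0 0 0 0 -0.5 1" --pt "0 0 0 0 0 -0.5 1"

```text
clock: 18.52
tcp_pos: [0.491, 0.0212, 0.045]
orientation: [3.141, -0.002, -0.0]
contact_force: [-2.1, -0.2, 2.9]
grip_width: 0.0222
gripper_force: 119.1
```

Emit:
servo_tool --pt "0 0 0 0 0 0 0.8" --pt "0 0 0 0 0 0 0.6" --pt "0 0 0 0 0 0 0.3" --pt "0 0 0 0 0 0 0" --pt "0 0 0 0 0 0 0"

```text
clock: 18.93
tcp_pos: [0.4913, 0.0212, 0.0448]
orientation: [-3.142, 0.003, -0.001]
contact_force: [0.3, -0.2, 0.4]
grip_width: 0.0691
gripper_force: 0.0
```

Emit:
servo_tool --pt "0 0 0 0 0 0 0" --pt "0 0 0 0 0 0 0" --pt "0 0 0 0 0 0 0" --pt "0 0 0 0 0 0 0" --pt "0 0 0 0 0 0 0"

```text
clock: 19.35
tcp_pos: [0.491, 0.0212, 0.0448]
orientation: [3.142, -0.002, 0.0]
contact_force: [-0.4, 0.2, -0.1]
grip_width: 0.0853
gripper_force: 0.0
```

Emit:
servo_tool --pt "0 0 0 0 0 10 0" --pt "0 0 0 0 0 30 0" --pt "0 0 0 0 0 60 0" --pt "0 0 0 0 0 95 0" --pt "0 0 0 0 0 130 0"

```text
clock: 19.77
tcp_pos: [0.4903, 0.0212, 0.1766]
orientation: [-3.141, 0.002, 0.002]
contact_force: [0.7, 0.6, 0.2]
grip_width: 0.0855
gripper_force: 0.0
```

Emit:
servo_tool --pt "0 0 0 0 0 20 0" --pt "0 0 0 -10 0 40 0" --pt "0 0 0 -20 0 50 0" --pt "0 0 0 -20 0 50 0" --pt "0 0 0 -20 0 50 0"

```text
clock: 20.18
tcp_pos: [0.4712, 0.0211, 0.2256]
orientation: [3.142, -0.002, 0.003]
contact_force: [0.3, -0.2, 0.5]
grip_width: 0.0856
gripper_force: 0.0
```

Run:
```python
from h import *
p,d,W,i,o=wrist(); st(o); cv2.imwrite("pics/w10.png",p); W=W*1e3; z=W[...,2]
m=(z>62)&(z<70)&(d>0)&(np.hypot(W[...,0]-537,W[...,1]-241)<55); w=W[m]; print("coil",len(w),cv2.minEnclosingCircle(w[:,:2].astype(np.float32)),np.median(w[:,2]))
m=(z>66)&(z<82)&(d>0)&(abs(W[...,1]-21)<40); w=W[m]; print("bar",cv2.minAreaRect(w[:,:2].astype(np.float32)),np.percentile(w[:,2],[5,50,95]))
```

```text
t 20.18 tcp [471.2  21.1 225.6] yaw -0.09 ztool [ 0.002 -0.    -1.   ] F [ 0.3 -0.2  0.5] w 85.6 0.0
coil 7485 ((536.954345703125, 240.38914489746094), 45.57926559448242) 65.82026947644576
bar ((485.17584228515625, 22.569429397583008), (23.925657272338867, 88.5715560913086), 89.7660903930664) [71.21174766 73.59362619 74.88936651]
```

View pics/w10.png

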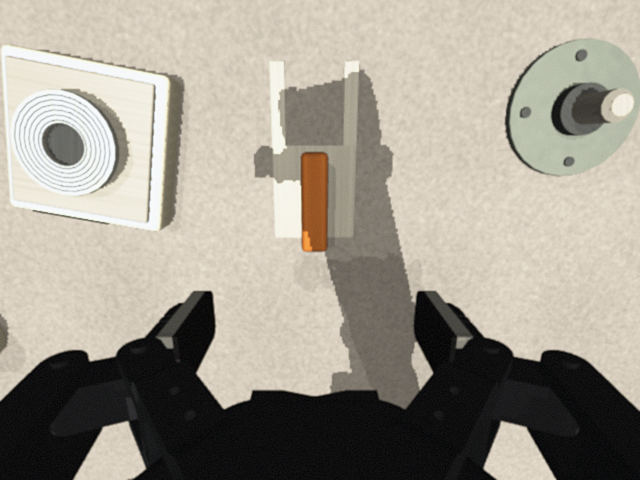

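The coil lies flat and centred on the rest (65,143). The spatula lies flat on clear bench (315,200), the stand is empty, and the gripper is clear of everything. I'm handing in now.

```bash
python3 -c "
from bench import r
print(r.hand_in())"
```

```text
the job is handed in; nothing more can be done
None
```

The job is handed in: the coil sits flat on the scale's rest, within about 1 mm of centre, the spatula lies flat on clear bench near where it started, and nothing else was disturbed in about 20 s of the 64 s allowed (no verdict was returned).

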